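# Change over the stall's hand lamps by their slide switches

## Task

The blue hand lamp, which is on now, is running low: slide the green lamp's switch on (towards its lens), and only then slide the blue lamp's switch off (towards its tail), so that the stall is never without light. Leave the orange lamp's switch as it is.

Things in the scene. Friction and masses are not known exactly. Their poses are not given: they have to be found in the camera images.
- green_ridge (a point): White ridge of the flush thumb switch on top of the green flat hand lamp: 10 mm high above the lamp's flat top (48 mm over the table), 8 mm thick along the lamp, 26 mm wide across. Point: middle of its top edge, 58 mm over the table; it rides with the switch. x: along the lamp to its lens (white, with aluminium collar); z up. Starts off (tail end of its 20 mm travel); on = lens end.
- blue_ridge (a point): The same point and axes on the like switch of the blue lamp, which starts on (lens end; a red patch then shows on the tail side of the ridge). All three switches: 20 mm between stops, a detent of up to about 5 N; pushed past half way the switch snaps to the far stop, short of that it springs back.
- orange_ridge (a point): The same point and axes on the like switch of the orange lamp; starts off. All three lamps are fixed in plywood cradles, 64 mm wide, 174 mm long with a black rubber tail cap; the collar stands 2 mm above the flat top. The ridge, when off, is 107 mm from the lens end and 67 mm from the tail end; when on, 20 mm nearer the lens.
Things that resemble listed ones, but are neither listed nor needed, are in the scene too. Leave any purple look-alike of the part that bears blue_ridge alone. Leave any purple look-alike of the part that bears green_ridge alone.

How it is judged (in metres and radians):
On the way, in this order (a step that is already met when the one before it is completed fails the run):
1. the green lamp is switched on while the blue lamp is still on (distance of green_ridge from where it was at the start of the episode above 0.015 m and distance of blue_ridge from where it was at the start of the episode below 0.005 m), for 0.2 s.
2. then the blue lamp is switched off (distance of each of green_ridge, blue_ridge from where it was at the start of the episode above 0.015 m), for 0.2 s.
At the end, for the whole second after the job is handed in: The green switch is on and the blue switch is off, each within 5 mm of the far stop of its 20 mm travel, and the orange switch is within 5 mm of where it started (off) (all of step 2 and distance of orange_ridge from where it was at the start of the episode below 0.005 m); the robot touches nothing.
It fails at once if the blue lamp goes off (past mid-travel) while the green lamp is not on (distance of blue_ridge from where it was at the start of the episode above 0.01 m and distance of green_ridge from where it was at the start of the episode below 0.01 m).
It fails at once if the orange lamp's switch is slid past its detent (distance of orange_ridge from where it was at the start of the episode above 0.01 m).
It also fails if it takes over 42 s, if anything falls off the work surface, if the arm or the gripper's body presses on something with over 40 N, if the wrist force passes 120 N, or if a joint passes its speed limit or range.

## Robot

A 6-joint arm with a two-finger parallel gripper is mounted at the origin on the work surface. World frame = base frame: x ahead of the robot, y to its left, z up, the work surface at z = 0. Lengths are in mm, angles in rad, forces in N, time in s.
With the tool pointing down it reaches from about 350 to 775 mm from the base axis. Payload 7.3 kg.
Tool frame: the origin (TCP) lies at the centre of the arm's flange, where the gripper is bolted on; the fingertips stand 178 mm ahead of it and the grasp point (between the pads) lies 159 mm ahead of it; z points along the fingers, y is the direction in which the jaws open and shut (so a half turn about z gives the same grasp; the last joint's range is limited). The gripper opens to 92 mm and grips with 3 to 60 N. Pads are 19 mm wide; open, the fingers measure 130 mm over their backs; the gripper's body (75 mm by 190 mm) begins 47 mm behind the grasp point.
Start: joints at [-1.463, 0.342, 1.524, -0, 1.275, -0.146], TCP at [131.839, -508.179, 404.741] pointing down, gripper open.
Joint ranges: [-2.53, 2.53], [-0.77, 2.02], [0.04, 2.7], [-1, 4.14], [0.28, 2.66], [-3.11, 3.11]. Speed limits (rad/s): [2.57, 2.57, 3.14, 3.14, 3.14, 3.14].

## Interface

Orientations are given as [roll, pitch, yaw] about the fixed x, y, z axes, in that order (R = Rz(yaw) Ry(pitch) Rx(roll)).
In Python, from plant import status, viewer, ticket gives the robot as it stands.
- The arm moves only by the tool play_rows, never from a script. Its argument "commands" is a list of rows, each an object with "offset": the shift along the tool's x, y, z in m, a list of three; "twist": the turn about the tool's z in degrees. A call has 1 to 5 rows; each row shifts and turns the commanded pose from where the row before left it, along the tool's axes as they then stand; what a row does not reach is not made up. A row lasts 1/10 s, in which the tool goes at most 50 mm and 8.59 degrees, less where a joint would pass 70% of its speed; a pose out of reach is approached as far as the arm can. A call with a gripper value outside its range is refused whole. "jaw" is the closure in counts, from 0 (fully open) to 255 (shut), set as the call begins (left out, the last holds). The fingers move at their own pace and stop on an object; the grip force is fixed at half the most. Time passes only in rows, so rows that do not move let the fingers close. It gives the time, the measured TCP pose, the force and the opening at its end, in the units of the state.
- status.get_obs(): the state, without advancing time (a new reading comes with each control period).
- viewer.capture(name): name is "scene" or "top" or "wrist"; returns the picture (400x640x3 uint8, red, green, blue); there is no depth.
- viewer.camera_params(name): a dict with "fov_y" (degrees; the focal length in pixels is half the picture's height over the tangent of half this angle, whatever the lens; pixels are square), "cx", "cy" (the principal point, pixels), "D" ([k1, k2, p1, p2, k3] as OpenCV has them; the pictures are not rectified), "rvec" (rotation vector, rad) and "tvec" (3), from world to camera coordinates, as OpenCV has them; the wrist camera has in their place "T_tool_cam" (4x4, takes a point from camera to tool coordinates, whose origin is the TCP and whose axes are the flange's). Camera axes: x right, y down, z forward; pixel columns grow to the right and rows downward; lengths in mm; the calibration is good to about 2 mm. A picture is of the moment at which its call begins: read the wrist's pose just before it. camera_params takes no time and is no camera call.
- ticket.close_job(): hands the job in, once; it reports no verdict.
The state is a dict: "time": time; "joint_positions": joint angles; "dq": joint speeds; "tau": joint torques, N m; "tool_pos": TCP position; "tcp_rot": TCP orientation; "contact_force": force on the tool from outside, world axes, zero at the start; "moment": the same for the moment, N m; "grip_width": finger opening in mm.
Only numpy, scipy, OpenCV 4.12 (cv2) and the standard library are available. Lean on these libraries where they do the work, as an engineer would, in place of code of your own. Each camera call takes 0.05 s, during which the arm holds its last target.

## Working session

There is one attempt and no reset: what is moved stays moved. The work goes in short steps, Python scripts to look and compute and a tool call to move; the robot and the scene stay as the last step left them, time stands still between calls to the robot, and variables do not carry over. Pictures are saved under pics/ and viewed, and the job is handed in when it is done.

Besides the shell and the picture viewer there is one more tool, called as name([rows], argument=value, ...), one row to a line, values as JSON. play_rows: Moves the arm, as the interface text tells. Its arguments: {"type":"object","properties":{"commands":{"type":"array"},"jaw":{"type":"number"}},"required":["commands"]}

```bash
mkdir -p pics; ls; python3 - <<'E'
from plant import status, viewer
import cv2
o=status.get_obs();print({k:o[k] for k in('time','tool_pos','tcp_rot','grip_width','contact_force')})
for n in("top","scene","wrist"):
    p=viewer.camera_params(n);print(n,p)
    cv2.imwrite(f"pics/{n}0.png",viewer.capture(n)[:,:,::-1])
E
```

```text
pics
{'time': 0.0, 'tool_pos': array([ 131.83058133, -508.03846254,  404.03599791]), 'tcp_rot': array([-3.14006402e+00, -2.25624730e-04,  2.53838048e-01]), 'grip_width': 91.98988058829651, 'contact_force': array([ 0.80751736,  0.1189232 , -0.38854495])}
top {'fov_y': 57.36667950088368, 'cx': 316.59917575371287, 'cy': 199.10397805594545, 'D': array([-0.08087386,  0.        ,  0.        ,  0.        ,  0.        ]), 'rvec': array([ 2.13801092, -2.09295101,  0.13276891]), 'tvec': array([  2.37684144, 458.08230669, 628.43329691])}
scene {'fov_y': 52.795036765473654, 'cx': 313.3849585102047, 'cy': 199.55834530413665, 'D': array([0.01250385, 0.        , 0.        , 0.        , 0.        ]), 'rvec': array([ 1.89993854,  1.18483051, -0.59165526]), 'tvec': array([-210.10621105, -187.58787849, 1311.09137886])}
wrist {'fov_y': 64.66334501299855, 'cx': 319.4861554791238, 'cy': 200.20695451135518, 'D': array([0.01193311, 0.        , 0.        , 0.        , 0.        ]), 'T_tool_cam': array([[ 6.66100525e-04, -9.53423789e-01, -3.01633278e-01,
         8.14935813e+01],
       [ 9.99999602e-01,  8.13969253e-04, -3.64539982e-04,
        -7.69543047e-01],
       [ 5.93081306e-04, -3.01632916e-01,  9.53423952e-01,
         2.02128162e+01],
       [ 0.00000000e+00,  0.00000000e+00,  0.00000000e+00,
         1.00000000e+00]])}
```

View pics/top0.png

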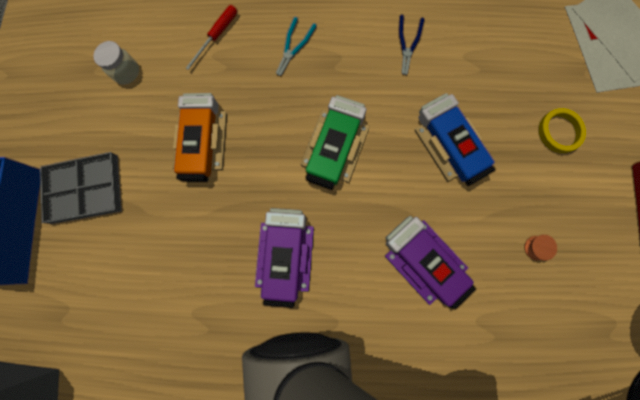

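View pics/scene0.png

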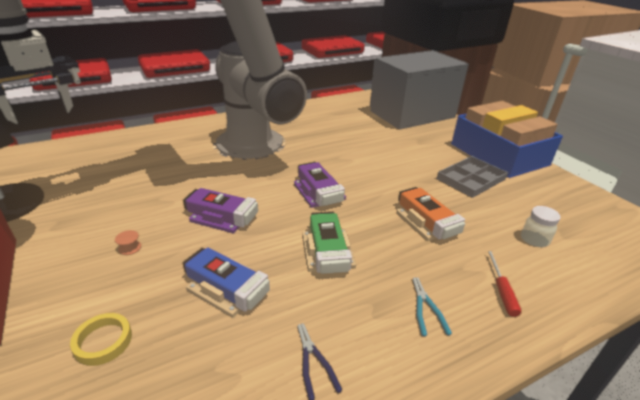

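View pics/wrist0.png

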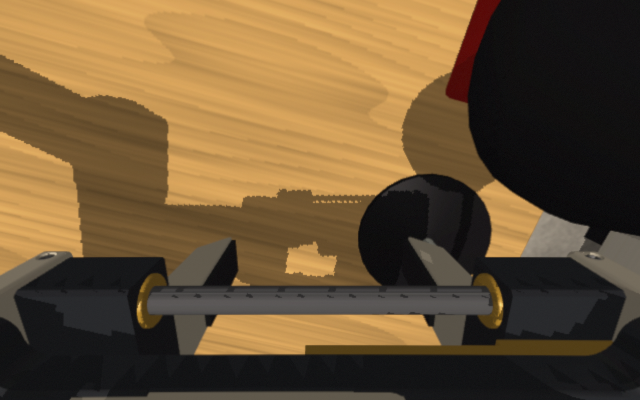

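The top view shows these lamps:
- Green lamp, ridge near (331,148), lens up.
- Blue lamp, ridge near (462,141), red patch on the tail side.
- Orange lamp, ridge near (191,140).
- Purple look-alikes at (282,262) and (435,265), to be left alone.

Next I'll take close crops of the green and blue lamps.

```bash
python3 - <<'E'
import cv2,numpy as np
im=cv2.imread("pics/top0.png")
a=[cv2.resize(im[90:190,x:x+65],None,fx=6,fy=6,interpolation=cv2.INTER_CUBIC) for x in(302,425)]
a[1]=cv2.resize(im[90:190,425:490],None,fx=6,fy=6,interpolation=cv2.INTER_CUBIC)
cv2.imwrite("pics/crop1.png",np.hstack(a))
E
```

```text
(no output)
```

View pics/crop1.png

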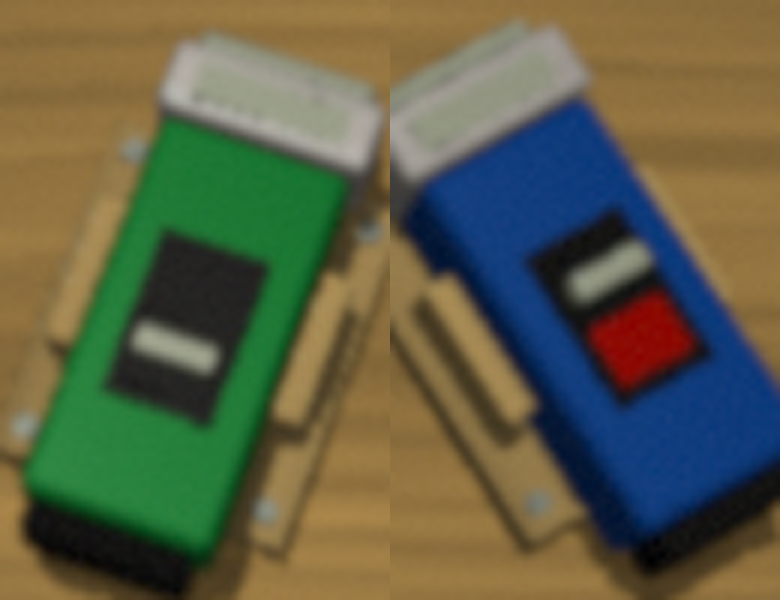

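```bash
cat > h.py <<'E'
import cv2,numpy as np
from plant import status,viewer
def back(n,uv,z):
    p=viewer.camera_params(n);f=200/np.tan(np.radians(p['fov_y']/2))
    K=np.array([[f,0,p['cx']],[0,f,p['cy']],[0,0,1.]])
    x=cv2.undistortPoints(np.array(uv,float).reshape(-1,1,2),K,p['D'])[:,0]
    R=cv2.Rodrigues(p['rvec'])[0];c=-R.T@p['tvec']
    d=np.c_[x,np.ones(len(x))]@R
    return c+d*((z-c[2])/d[:,2])[:,None]
def proj(n,X):
    p=viewer.camera_params(n);f=200/np.tan(np.radians(p['fov_y']/2))
    K=np.array([[f,0,p['cx']],[0,f,p['cy']],[0,0,1.]])
    return cv2.projectPoints(np.array(X,float).reshape(-1,1,3),p['rvec'],p['tvec'],K,p['D'])[0][:,0]
E
python3 - <<'E'
from h import *
def px(c,x0): return [(x0+(a+.5)/6-.5,90+(b+.5)/6-.5) for a,b in c]
o=np.zeros(2)
for nm,x0,off,r,pl in(("green",302,0,[(175,347),(133,333),(217,362)],[(165,235),(268,263),(212,425),(107,388)]),("blue",425,390,[(610,272),(572,292),(650,252)],[(530,262),(615,210),(710,352),(625,403)])):
    sh=lambda L:[(a-off,b) for a,b in L]
    R=back("top",px(sh(r),x0),58);P=back("top",px(sh(pl),x0),48)
    ax=(P[0]+P[1]-P[2]-P[3])/2
    rr=R[2]-R[1]
    print(nm,R[0].round(1),'ridge w',np.linalg.norm(rr).round(1),'plate len',np.linalg.norm(ax).round(1),'w',np.linalg.norm(P[1]-P[0]).round(1),'centre',P.mean(0).round(1),'yaw ax',np.degrees(np.arctan2(ax[1],ax[0])).round(1),'ridge dir+90',np.degrees(np.arctan2(rr[1],rr[0])+np.pi/2).round(1), 'scene px',proj("scene",R[0]).round(1))
print(back("top",[(191,140),(282,262),(435,265)],58).round(0))
E
```

```text
green [550.1 -12.1  58. ] ridge w 27.0 plate len 53.5 w 33.1 centre [559.7 -15.9  48. ] yaw ax -18.2 ridge dir+90 -19.0 scene px [[326.7 223.4]]
blue [ 578.  -249.7   58. ] ridge w 28.0 plate len 52.6 w 32.6 centre [ 570.6 -255.9   48. ] yaw ax 31.2 ridge dir+90 28.4 scene px [[223.1 264.6]]
[[ 562.  249.   58.]
 [ 343.   69.   58.]
 [ 344. -195.   58.]]
```

```bash
python3 - <<'E'
import cv2,numpy as np
im=cv2.imread("pics/scene0.png")
cv2.imwrite("pics/crop2.png",np.hstack([cv2.resize(im[205:275,x:x+70],None,fx=5,fy=5,interpolation=cv2.INTER_CUBIC) for x in(295,185)]))
E
```

```text
(no output)
```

View pics/crop2.png

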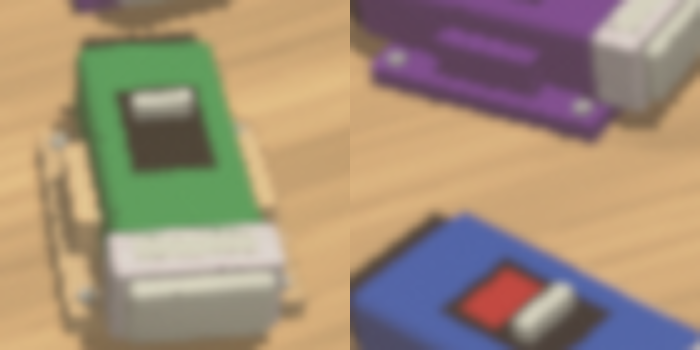

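The ridge heights, widths and poses agree between the two cameras: the scene view matches the prediction within 1 px. I'll shut the jaw and go to behind the green ridge.

play_rows([
  {"offset":[0.038,-0.03,0.005],"twist":0},
  {"offset":[0.038,-0.03,0.005],"twist":0},
  {"offset":[0.038,-0.03,0.005],"twist":0},
  {"offset":[0.038,-0.03,0.005],"twist":0},
  {"offset":[0.038,-0.03,0.005],"twist":0},
], jaw=255)

```text
time: 0.65
tool_pos: [278.7, -313.6, 379.5]
tcp_rot: [-3.142, -0.0, 0.253]
contact_force: [1.3, -0.4, 1.2]
grip_width: 56.4
```

play_rows([
  {"offset":[0.038,-0.03,0.005],"twist":0},
  {"offset":[0.038,-0.03,0.005],"twist":0},
  {"offset":[0.038,-0.03,0.005],"twist":0},
  {"offset":[0.038,-0.03,0.005],"twist":0},
  {"offset":[0.038,-0.03,0.005],"twist":0},
])

```text
time: 1.15
tool_pos: [425.2, -120.5, 354.6]
tcp_rot: [3.141, -0.0, 0.254]
contact_force: [0.6, -0.9, -0.5]
grip_width: 16.0
```

play_rows([
  {"offset":[0.038,-0.03,0.005],"twist":0},
  {"offset":[0,0,0],"twist":8.2},
  {"offset":[0,0,0],"twist":8.2},
  {"offset":[0,0,0],"twist":8.2},
  {"offset":[0,0,0],"twist":8.2},
])

```text
time: 1.65
tool_pos: [453.6, -83.5, 349.4]
tcp_rot: [3.142, 0.001, -0.324]
contact_force: [0.1, -0.5, -0.0]
grip_width: 0.6
```

```bash
cat >> h.py <<'E'
T={'green':(np.array([550.1,-12.1]),-18.3),'blue':(np.array([578.,-249.7]),30.5)}
def go(nm,along,tip):
    from scipy.spatial.transform import Rotation as Ro
    o=status.get_obs();R=Ro.from_euler('xyz',o['tcp_rot']).as_matrix()
    r,y=T[nm];a=np.array([np.cos(np.radians(y)),np.sin(np.radians(y))])
    g=np.r_[r+along*a,178+tip];p=o['tool_pos']
    yaw=np.degrees(o['tcp_rot'][2])
    rel=p[:2]-r
    print('t',round(o['time'],2),'pos',p.round(1),'yaw',yaw.round(1),'F',o['contact_force'].round(1),'grip',round(o['grip_width'],1))
    print('along',round(rel@a,1),'lat',round(rel@[-a[1],a[0]],1),'| tool delta mm',(R.T@(g-p)).round(1),'twist',((yaw-y)).round(1))
E
python3 -c "
from h import *
go('green',-30,52)"
```

```text
t 1.65 pos [453.6 -83.5 349.4] yaw -18.6 F [ 0.1 -0.5 -0. ] grip 0.6
along -69.2 lat -98.1 | tool delta mm [ 38.8 -98.2 119.4] twist -0.3
```

play_rows([
  {"offset":[0.013,-0.0327,0.02],"twist":0},
  {"offset":[0.013,-0.0327,0.02],"twist":0},
  {"offset":[0.0128,-0.0328,0.02],"twist":0},
  {"offset":[0,0,0.035],"twist":0},
  {"offset":[0,0,0],"twist":0},
])

```text
time: 2.15
tool_pos: [519.9, -1.7, 250.7]
tcp_rot: [3.14, 0.009, -0.317]
contact_force: [-0.9, -0.3, -0.5]
grip_width: 0.8
```

```bash
python3 -c "
from h import *
go('green',-30,52)
for n in('top','scene','wrist'): cv2.imwrite('pics/%s1.png'%n,viewer.capture(n)[:,:,::-1])
im=cv2.imread('pics/scene1.png');cv2.imwrite('pics/s1.png',cv2.resize(im[130:290,220:420],None,fx=4,fy=3.7))
"
```

```text
t 2.15 pos [519.9  -1.7 250.7] yaw -18.2 F [-0.9 -0.3 -0.5] grip 0.8
along -32.0 lat 0.4 | tool delta mm [ 2.1  0.3 20.7] twist 0.1
```

View pics/s1.png

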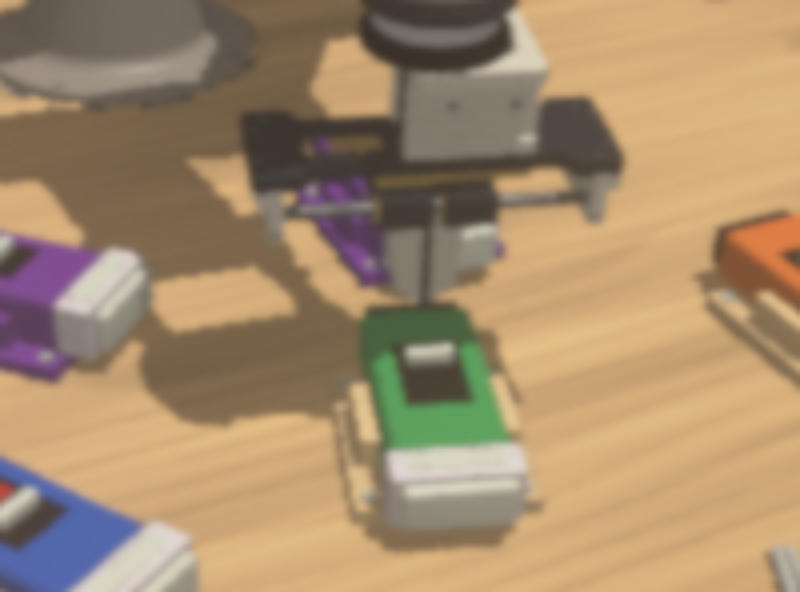

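View pics/wrist1.png

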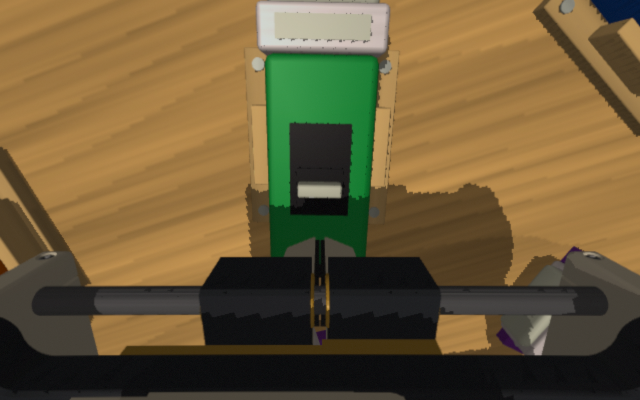

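The wrist view shows the closed fingertips centred behind the green ridge at (319,189), with the lamp axis vertical in the picture. I'll go down and then push.

play_rows([
  {"offset":[0,0,0.01],"twist":0},
  {"offset":[0,0,0.007],"twist":0},
  {"offset":[0,0,0.003],"twist":0},
  {"offset":[0,0,0],"twist":0},
  {"offset":[0,0,0],"twist":0},
])

```text
time: 2.8
tool_pos: [521.2, -2.8, 234.8]
tcp_rot: [3.142, -0.0, -0.319]
contact_force: [-0.1, -0.7, -0.4]
grip_width: 0.3
```

```bash
python3 -c "
from h import *
go('green',-30,52)
"
```

```text
t 2.8 pos [521.2  -2.8 234.8] yaw -18.3 F [-0.1 -0.7 -0.4] grip 0.3
along -30.3 lat -0.2 | tool delta mm [ 0.3 -0.2  4.8] twist 0.0
```

play_rows([
  {"offset":[0,0,0.0045],"twist":0},
  {"offset":[0,0,0],"twist":0},
  {"offset":[0.008,0,0],"twist":0},
  {"offset":[0.004,0,0],"twist":0},
  {"offset":[0.004,0,0],"twist":0},
])

```text
time: 3.3
tool_pos: [536.9, -7.9, 230.3]
tcp_rot: [3.142, 0.0, -0.319]
contact_force: [-4.5, 2.3, 1.6]
grip_width: 0.8
```

play_rows([
  {"offset":[0.004,0,0],"twist":0},
  {"offset":[0.004,0,0],"twist":0},
  {"offset":[0.004,0,0],"twist":0},
  {"offset":[0.004,0,0],"twist":0},
  {"offset":[0,0,0],"twist":0},
])

```text
time: 3.8
tool_pos: [552.3, -13.0, 230.3]
tcp_rot: [-3.141, -0.001, -0.319]
contact_force: [0.8, -0.5, -0.3]
grip_width: 0.5
```

```bash
python3 -c "
from h import *
go('green',4,52)
cv2.imwrite('pics/wrist2.png',viewer.capture('wrist')[:,:,::-1])
"
```

```text
t 3.8 pos [552.3 -13.  230.3] yaw -18.3 F [ 0.8 -0.5 -0.3] grip 0.5
along 2.4 lat -0.2 | tool delta mm [ 1.6 -0.2  0.3] twist 0.0
```

View pics/wrist2.png

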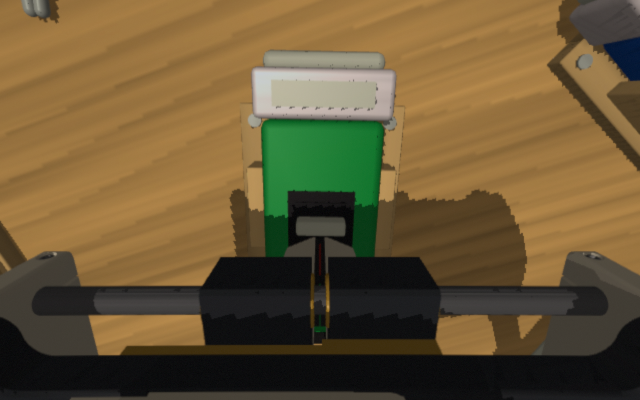

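The force rose to about 5 N and then dropped, and the ridge at (320,226) sits ahead of the fingers, so it appears to have snapped. I'll back off, lift and check.

play_rows([
  {"offset":[-0.004,0,0],"twist":0},
  {"offset":[0,0,-0.03],"twist":0},
  {"offset":[0,0,-0.03],"twist":0},
  {"offset":[-0.04,0,-0.02],"twist":0},
  {"offset":[-0.04,0,-0.01],"twist":0},
])

```text
time: 4.35
tool_pos: [471.1, 13.7, 321.7]
tcp_rot: [-3.141, -0.003, -0.319]
contact_force: [-0.4, -0.1, 0.5]
grip_width: 0.2
```

```bash
python3 -c "
from h import *
go('blue',30,90)
for n in('top','scene','wrist'): cv2.imwrite('pics/%s3.png'%n,viewer.capture(n)[:,:,::-1])
im=cv2.imread('pics/scene3.png');cv2.imwrite('pics/s3.png',cv2.resize(im[180:310,170:370],None,fx=4,fy=4))
"
```

```text
t 4.35 pos [471.1  13.7 321.7] yaw -18.3 F [-0.4 -0.1  0.5] grip 0.2
along 41.6 lat 281.2 | tool delta mm [203.7 194.1  54.2] twist -48.8
```

View pics/s3.png

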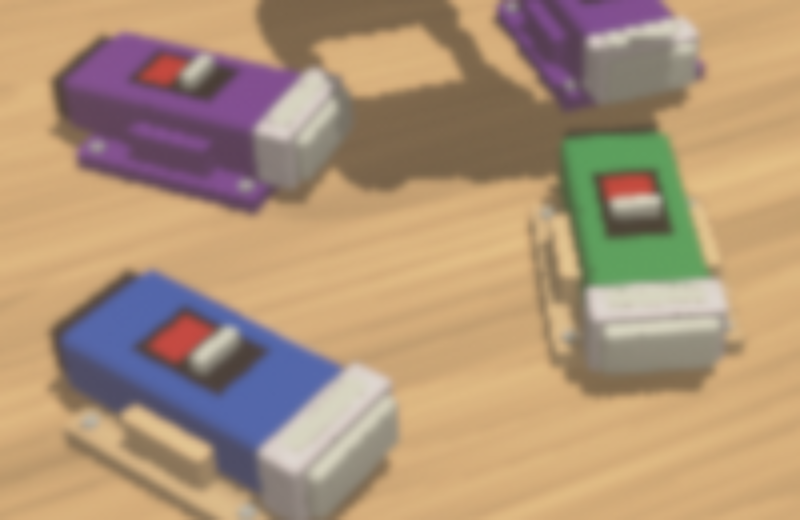

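View pics/wrist3.png

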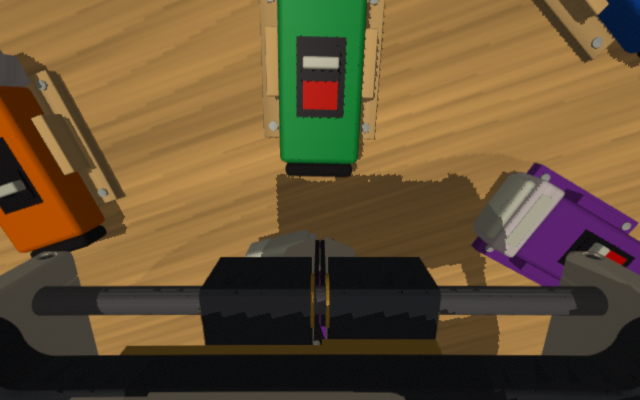

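Green is on: the red patch at (320,95) in the wrist view now shows on the tail side of the ridge, and blue is still on. Next, the blue lamp.

play_rows([
  {"offset":[0.029,0.0277,0],"twist":0},
  {"offset":[0.029,0.0277,0],"twist":0},
  {"offset":[0.029,0.0277,0],"twist":0},
  {"offset":[0.029,0.0277,0],"twist":0},
  {"offset":[0.029,0.0277,0],"twist":0},
])

```text
time: 5.0
tool_pos: [567.3, -165.4, 319.6]
tcp_rot: [3.141, -0.0, -0.319]
contact_force: [-0.2, -0.2, 0.8]
grip_width: 0.4
```

play_rows([
  {"offset":[0.029,0.0277,0],"twist":0},
  {"offset":[0.029,0.0277,0],"twist":0},
  {"offset":[0,0,0],"twist":-8.1},
  {"offset":[0,0,0],"twist":-8.1},
  {"offset":[0,0,0],"twist":-8.1},
])

```text
time: 5.5
tool_pos: [604.3, -235.2, 318.9]
tcp_rot: [-3.141, 0.001, 0.11]
contact_force: [-1.0, -0.4, 0.4]
grip_width: 0.5
```

play_rows([
  {"offset":[0,0,0],"twist":-8.2},
  {"offset":[0,0,0],"twist":-8.2},
  {"offset":[0,0,0],"twist":-8.1},
  {"offset":[0,0,0],"twist":0},
  {"offset":[0,0,0],"twist":0},
])

```text
time: 6.0
tool_pos: [604.1, -234.5, 319.6]
tcp_rot: [-3.141, 0.0, 0.529]
contact_force: [-0.3, -0.2, -0.1]
grip_width: 0.4
```

```bash
python3 -c "
from h import *
go('blue',30,75)
"
```

```text
t 6.0 pos [ 604.1 -234.5  319.6] yaw 30.3 F [-0.3 -0.2 -0.1] grip 0.4
along 30.3 lat -0.1 | tool delta mm [-0.2 -0.1 66.6] twist -0.2
```

play_rows([
  {"offset":[0,0,0.03],"twist":0},
  {"offset":[0,0,0.03],"twist":0},
  {"offset":[0,0,0.0065],"twist":0},
  {"offset":[0,0,0],"twist":0},
  {"offset":[0,0,0],"twist":0},
])

```text
time: 6.5
tool_pos: [604.4, -234.5, 255.0]
tcp_rot: [3.14, -0.001, 0.532]
contact_force: [0.0, 1.1, 0.6]
grip_width: 0.2
```

```bash
python3 -c "
from h import *
go('blue',30,52)
for n in('scene','wrist'): cv2.imwrite('pics/%s4.png'%n,viewer.capture(n)[:,:,::-1])
im=cv2.imread('pics/scene4.png');a=cv2.resize(im[200:330,140:340],None,fx=4,fy=4)
cv2.imwrite('pics/s4.png',a)
"
```

```text
t 6.5 pos [ 604.4 -234.5  255. ] yaw 30.5 F [0.  1.1 0.6] grip 0.2
along 30.5 lat -0.3 | tool delta mm [-0.5 -0.3 25. ] twist -0.0
```

View pics/s4.png

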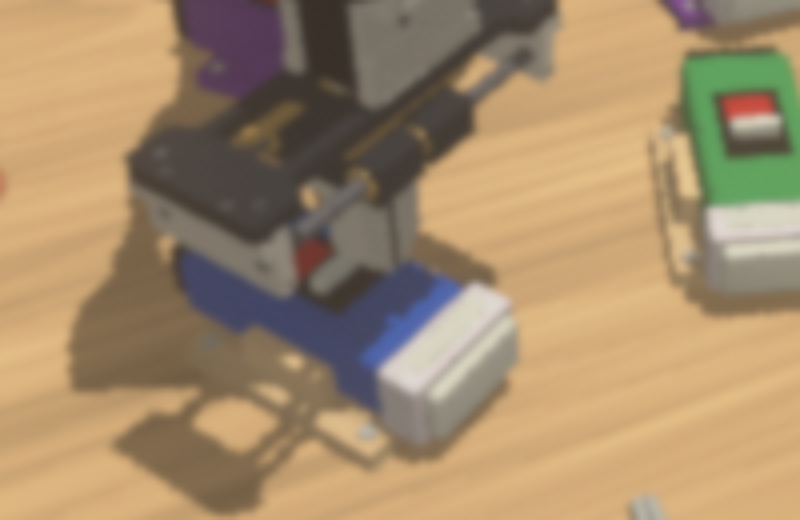

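View pics/wrist4.png

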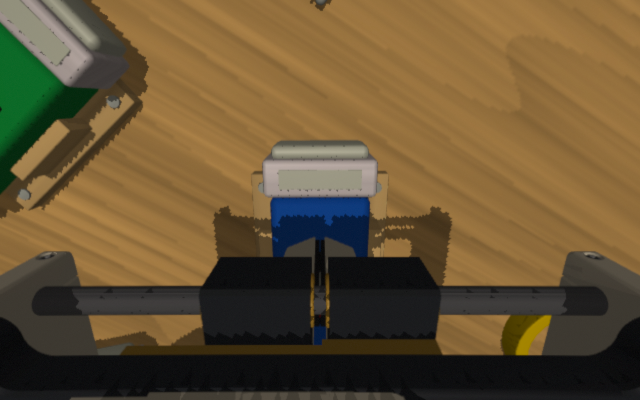

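The tool is centred over the blue lamp, on the lens side of its ridge. I'll go down and push towards the tail.

play_rows([
  {"offset":[0,0,0.012],"twist":0},
  {"offset":[0,0,0.008],"twist":0},
  {"offset":[0,0,0.002],"twist":0},
  {"offset":[0,0,0],"twist":0},
  {"offset":[0,0,0],"twist":0},
])

```text
time: 7.1
tool_pos: [603.9, -234.2, 231.8]
tcp_rot: [3.141, -0.0, 0.533]
contact_force: [0.3, -0.5, -0.0]
grip_width: 0.3
```

```bash
python3 -c "
from h import *
go('blue',-4,52)
"
```

```text
t 7.1 pos [ 603.9 -234.2  231.8] yaw 30.5 F [ 0.3 -0.5 -0. ] grip 0.3
along 30.2 lat 0.2 | tool delta mm [-34.2   0.2   1.8] twist 0.0
```

play_rows([
  {"offset":[-0.008,0,0.001],"twist":0},
  {"offset":[-0.004,0,0],"twist":0},
  {"offset":[-0.004,0,0],"twist":0},
  {"offset":[-0.004,0,0],"twist":0},
  {"offset":[-0.004,0,0],"twist":0},
])

```text
time: 7.6
tool_pos: [583.0, -246.4, 230.9]
tcp_rot: [3.141, -0.0, 0.533]
contact_force: [1.5, 0.6, -0.7]
grip_width: 0.6
```

play_rows([
  {"offset":[-0.004,0,0],"twist":0},
  {"offset":[-0.004,0,0],"twist":0},
  {"offset":[-0.001,0,0],"twist":0},
  {"offset":[0,0,0],"twist":0},
  {"offset":[0,0,0],"twist":0},
])

```text
time: 8.1
tool_pos: [575.4, -251.0, 230.7]
tcp_rot: [3.141, 0.0, 0.533]
contact_force: [-0.2, 0.1, 0.6]
grip_width: 0.3
```

play_rows([
  {"offset":[0.004,0,0],"twist":0},
  {"offset":[0,0,-0.03],"twist":0},
  {"offset":[0,0,-0.03],"twist":0},
  {"offset":[0.02,-0.03,-0.03],"twist":0},
  {"offset":[0.02,-0.04,-0.02],"twist":0},
])

```text
time: 8.6
tool_pos: [578.4, -168.7, 342.9]
tcp_rot: [3.138, -0.002, 0.53]
contact_force: [1.5, -0.1, 0.6]
grip_width: 0.8
```

play_rows([
  {"offset":[0.02,-0.04,0],"twist":0},
  {"offset":[0.02,-0.04,0],"twist":0},
  {"offset":[0,0,0],"twist":0},
  {"offset":[0,0,0],"twist":0},
])

```text
time: 9.0
tool_pos: [571.8, -77.9, 341.0]
tcp_rot: [3.141, -0.0, 0.536]
contact_force: [-0.4, 0.6, 0.3]
grip_width: 0.4
```

```bash
python3 -c "
from h import *
go('blue',-4,52)
for n in('scene','top'): cv2.imwrite('pics/%s5.png'%n,viewer.capture(n)[:,:,::-1])
im=cv2.imread('pics/top5.png')
cv2.imwrite('pics/t5.png',cv2.resize(im[70:270,150:500],None,fx=2.2,fy=2.2))
"
```

```text
t 9.0 pos [571.8 -77.9 341. ] yaw 30.7 F [-0.4  0.6  0.3] grip 0.4
along 81.8 lat 151.2 | tool delta mm [-86.4 150.8 111.1] twist 0.2
```

View pics/t5.png

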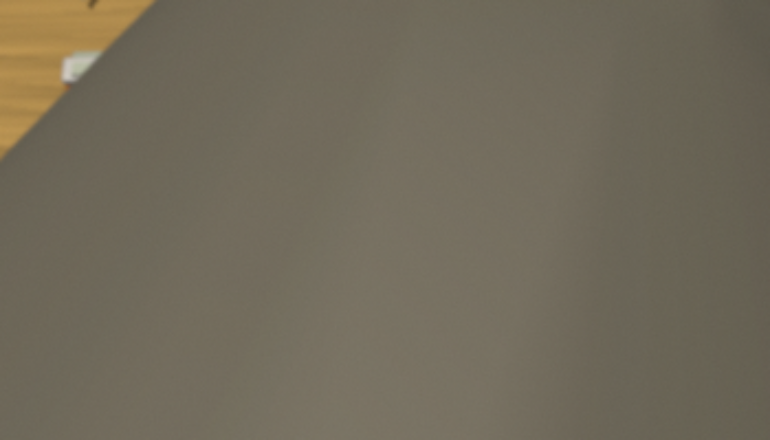

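View pics/scene5.png

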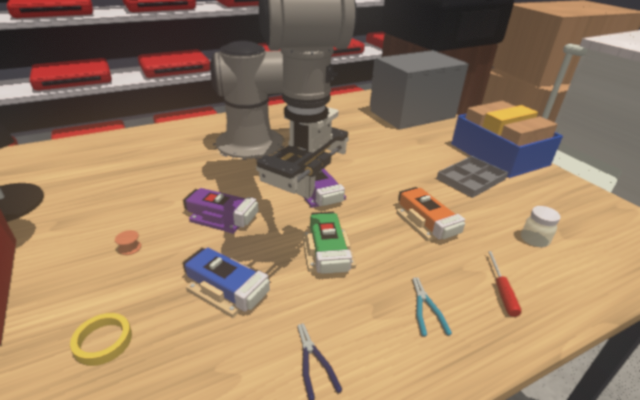

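The scene view shows no red patch on blue and one on green. I'll measure the ridges in an enlarged crop.

```bash
python3 - <<'E'
from h import *
for nm,s in(('green',20),('blue',-20)):
    r,y=T[nm];a=np.array([np.cos(np.radians(y)),np.sin(np.radians(y))])
    print(nm,proj('scene',np.r_[r+s*a,58]).round(1))
im=cv2.imread('pics/scene5.png');im0=cv2.imread('pics/scene0.png')
f=lambda i,x,y:cv2.resize(i[y:y+50,x:x+50],None,fx=5,fy=5,interpolation=cv2.INTER_CUBIC)
cv2.imwrite('pics/c5.png',np.vstack([np.hstack([f(im,305,210),f(im,190,245),f(im,405,185)]),np.hstack([f(im0,305,210),f(im0,190,245),f(im0,405,185)])]))
E
```

```text
green [[328.3 229.2]]
blue [[215.2 260.5]]
```

View pics/c5.png

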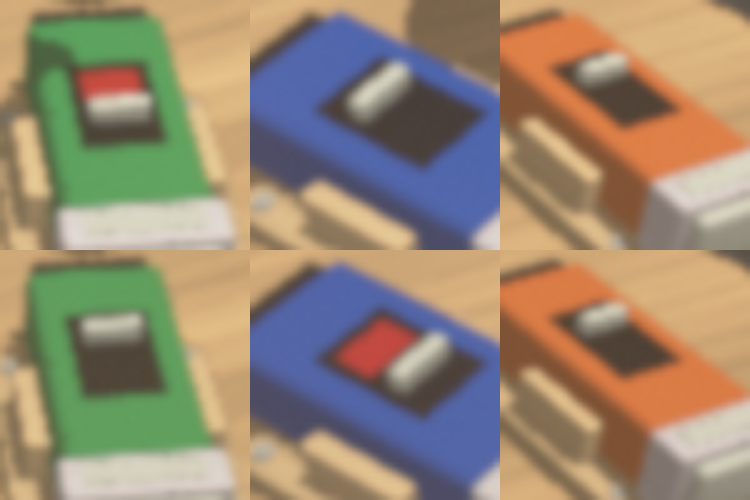

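```bash
python3 -c "
from plant import ticket
print(ticket.close_job())"
```

```text
the job is handed in; nothing more can be done
None
```

I slid the green lamp's switch on first, confirmed it in the camera pictures while blue was still lit, and then slid the blue lamp's switch off. I handed the job in about 9 s into the 42 s limit; the hand-in reports no verdict.

- **Switches:** in the last scene picture the green ridge is at about (329,229) and the blue ridge at about (216,261). Both are within about 1 px of where a full 20 mm slide should put them. The red patch now shows on green and not on blue, and orange looks unchanged from the start.
- **Robot:** it is clear of everything and reads about zero force. The highest force I read was about 5 N, at the green detent.
- **Check that failed:** the arm blocked the top camera at the end, so the final check rests on the scene camera alone.

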